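Find the hidden catch tile of a medicine box by feel

ROBOT

A 6-joint arm with a two-finger parallel gripper is mounted at the origin on the work surface. World frame = base frame: x ahead of the robot, y to its left, z up, the work surface at z = 0. Lengths are in m, angles in rad, forces in N, time in s.
With the tool pointing down it reaches from about 0.3 to 0.775 m from the base axis. Payload 14.6 kg.
Tool frame: the origin (TCP) lies at the very end of the fingers, on their centre line; the grasp point (between the pads) lies 19 mm behind it (arm.grip_point_offset is the z of the grasp point in the tool frame, in m); z points along the fingers, y is the line along which they close (so a half turn about z gives the same grasp; the last joint's range is limited). The gripper opens to 94 mm and grips with 3 to 60 N. Pads are 16 mm wide; open, the fingers measure 119 mm over their backs; the gripper's body (75 mm by 177 mm) begins 78 mm behind the grasp point.
Start: joints at [-1.184, 0.3, 1.521, -0, 1.321, -0.067], TCP at [0.241, -0.494, 0.205] pointing down, gripper open.
Joint ranges: [-3.03, 3.03], [-0.79, 2.21], [0.23, 2.52], [-1.04, 4.18], [0, 3.07], [-2.55, 2.55]. Speed limits (rad/s): [2.22, 2.22, 2.57, 3.14, 3.14, 3.14].

INTERFACE

Orientations are given as a 3x3 rotation matrix whose columns are the frame's x, y, z axes.
In Python, from station import arm gives the robot as it stands.
- The arm moves only by the tool move_arm, never from a script. Its argument "motion" is a list of rows, each an object of numbers: "dx", "dy", "dz": the shift along the world's x, y, z in cm; "rx", "ry", "rz": the turn, a rotation vector about the world's x, y, z in rad. In form: [{"dx": .., "dy": .., "dz": .., "rx": .., "ry": .., "rz": ..}, ...]. A call has 1 to 10 rows; each row shifts and turns the commanded pose from where the row before left it; what a row does not reach is not made up. A row lasts 1/10 s, in which the tool goes at most 50 mm and 8.59 degrees, less where a joint would pass 70% of its speed; a pose out of reach is approached as far as the arm can. A call with a gripper value outside its range is refused whole. "claw" is the closure in counts, from 0 (fully open) to 255 (shut), set as the call begins (left out, the last holds). The fingers move at their own pace and stop on an object; the grip force is fixed at half the most. Time passes only in rows, so rows that do not move let the fingers close. It gives the time, the measured TCP pose, the force, the opening and the grip force at its end, in the units of the state.
- arm.read_state(): the state, without advancing time (a new reading comes with each control period).
- arm.capture(name): name is "scene" or "top" or "wrist"; returns a dict with "pixels" (480x640x3 uint8, red, green, blue), "mtx" (3x3 intrinsics, pixels), "T" (4x4, takes a point from camera to world coordinates). Camera axes: x right, y up, looking along -z (the intrinsics and any distortion apply to the point x, -y, -z); pixel columns grow to the right and rows downward; lengths in m; the calibration is good to about 2 mm. A picture is of the moment at which its call begins. There is no depth.
- arm.finish_job(): hands the job in; it is judged then, once.
Trained networks look in the newest picture that a camera, given by its name, has taken for a name from the list of things; names that differ only in an ending like _2 or _b are one class to them, and where a whole thing is asked for, a point or a joint stands for the part that bears it (a point fixed in the world has none). Each returns a list of dicts, best first, with "confidence" (0 to 1); they miss things now and then, are a little off and sometimes report something else, mostly with a low value. They report only what shows in the picture. A call takes as long as a camera call.
- arm.trace(camera, target): "pixels" (480x640 bool, what is visible of it) and "rect" ([left, top, width, height] in pixels, round what is visible of it).
The state is a dict: "time": time; "joints": joint angles; "qd": joint speeds; "tau": joint torques, N m; "eef_pos": TCP position; "eef_rot": TCP orientation; "ft_force": force on the tool from outside, world axes, zero at the start; "ft_torque": the same for the moment, N m; "width": finger opening in m; "grasp_force": force on a finger pad.
Only numpy, scipy, OpenCV 4.12 (cv2) and the standard library are available. Lean on these libraries where they do the work, as an engineer would, in place of code of your own. Each camera call takes 0.05 s, during which the arm holds its last target. There are 200 camera calls.

TASK

The child-proof medicine box is shut, and one of the six flush tiles on its flat top is the concealed catch; all six look alike, but only that one gives under a finger. Feel across the tiles with a fingertip until you find the one that gives, press it fully home so that the flap pops up and stays ajar, then take the hand away. Pick up nothing and leave the toiletries standing round and on the box where they are.

Things in the scene. Friction and masses are not known exactly. Their poses are not given: they have to be found in the camera images.
- medbox: Fixed medicine box, 70 mm high. Origin on the table, straight below the middle of its 2 x 3 tile field; z up, x towards the flap, y along the rows of three tiles. It spans x -60 to +152, y -85 to +145 mm. Its aluminium front panel (x -60 to +60) is 70 mm above the origin; the plain strip of it at y +85 to +145 mm is a ledge on which the jar stands.
- tiles (a point): Middle of the tile field, level with the tile tops (68 mm above the box origin, 2 mm below the panel); axes as the box. Six square 48 mm bays each hold a white 46.5 mm tile; bay centres at x -27 and +27, y -54, 0 and +54 mm. One tile, in any bay and not to be told by sight, is the catch; the others are rigid. The pressing hand must fit in the bay.
- catch (a joint): Travel of the catch tile, straight down: 0 m at the start, 0.006 m fully home on its stop. It begins to sink at about 4 N and stays where it is pushed to. The reading does not tell in which bay the tile is.
- flap (a joint): Angle of the aluminium flap over the back of the box, 86 (x) by 222 mm, hinged at its far edge (x +148 mm), level with the panel when shut: 0 rad shut, 0.45 popped up. The catch tile raises it in proportion (75 rad per metre) and it stays up while the tile is down; its near edge then stands 37 mm above the panel at about x +70 mm. A touch can push it shut again.
- jar: Loose white cream jar on the box's ledge, 42 mm in diameter, 36 mm high. Origin at the centre of its underside.
- tumbler: Loose glass tumbler at the box's -y side, 72 mm across the rim, 100 mm high. Origin at the centre of its underside.
- talc: Loose closed flip-top talc bottle at the box's +y side, 58 mm in diameter, 150 mm high. Origin at the centre of its underside.
- soap_dish: Loose purple soap dish with a soap bar, in front of the box, 85 by 125 mm, 31 mm high. Origin at the centre of its underside.
- brush_mug: Loose white mug with two toothbrushes, near the box's far -y corner, 72 mm in diameter, 90 mm high, 185 mm with brushes. Origin at the centre of its underside.
- comb: Loose black comb lying flat in front of the box at its -y side, 160 mm by 33 mm, 4 mm thick. Origin at the middle of its underside.

How it is judged:
By the outcome, as a careful person would: the job done as asked, in the order asked, and still so for the second after the job is handed in, with the robot touching nothing.
It also fails if it takes over 51 s, if anything falls off the work surface, if the arm or the gripper's body presses on something with over 40 N, if the wrist force passes 120 N, or if a joint passes its speed limit or range.

## Working session

There is one attempt and no reset: what is moved stays moved. The work goes in short steps, Python scripts to look and compute and a tool call to move; the robot and the scene stay as the last step left them, time stands still between calls to the robot, and variables do not carry over. Pictures are saved under pics/ and viewed, at most 10 in all, crops included, and the job is handed in when it is done.

Besides the shell and the picture viewer there is one more tool, called after "Emit:" as name(argument=value, ...) on one line, values as JSON. move_arm: Moves the arm, as the interface text tells. Its arguments: {"type":"object","properties":{"motion":{"type":"array","items":{"type":"object","properties":{"dx":{"type":"number"},"dy":{"type":"number"},"dz":{"type":"number"},"rx":{"type":"number"},"ry":{"type":"number"},"rz":{"type":"number"}}}},"claw":{"type":"number"}},"required":["motion"]}

```bash
mkdir -p pics; python3 - <<'E'
from station import arm
import cv2,numpy as np
for c in ("scene","top"):
    r=arm.capture(c); cv2.imwrite(f"pics/{c}0.png",r["pixels"][:,:,::-1])
    np.savez(f"{c}0.npz",**r); print(c,r["mtx"].round(1).tolist(),r["T"].round(3).tolist())
    for n in("medbox","tiles","jar","flap","catch"):
        for d in arm.trace(c,n)[:2]: print(n,d["confidence"],d["rect"])
E
```

```text
scene [[622.8, 0.0, 324.5], [0.0, 622.8, 242.4], [0.0, 0.0, 1.0]] [[-0.475, -0.729, 0.492, 1.083], [0.88, -0.391, 0.269, 0.293], [-0.004, 0.561, 0.828, 0.891], [0.0, 0.0, 0.0, 1.0]]
medbox 0.84 [244.8, 171.1, 169.1, 147.5]
medbox 0.66 [335.4, 210.2, 27.1, 24.6]
tiles 0.86 [244.6, 170.3, 166.6, 152.2]
jar 0.91 [380.5, 187.3, 29.1, 30.3]
flap 0.68 [245.5, 225.2, 154.8, 72.4]
catch 0.72 [332.0, 208.5, 32.7, 27.7]
top [[448.3, 0.0, 319.8], [0.0, 448.3, 231.5], [0.0, 0.0, 1.0]] [[0.017, 0.984, -0.176, 0.437], [-1.0, 0.014, -0.02, 0.003], [-0.017, 0.176, 0.984, 0.937], [0.0, 0.0, 0.0, 1.0]]
medbox 0.75 [248.4, 180.9, 139.3, 133.4]
medbox 0.47 [297.0, 245.6, 27.8, 25.3]
tiles 0.7 [250.8, 184.1, 138.1, 130.5]
jar 0.9 [270.0, 272.9, 16.6, 26.1]
flap 0.84 [249.5, 183.6, 121.4, 66.1]
catch 0.83 [297.1, 243.7, 26.1, 27.9]
```

View pics/top0.png

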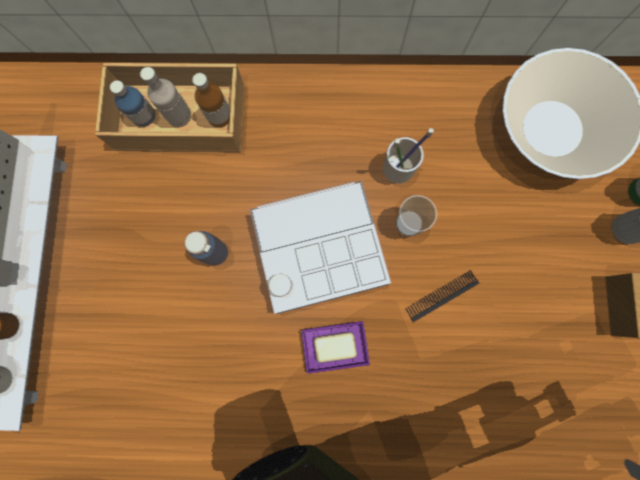

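View pics/scene0.png

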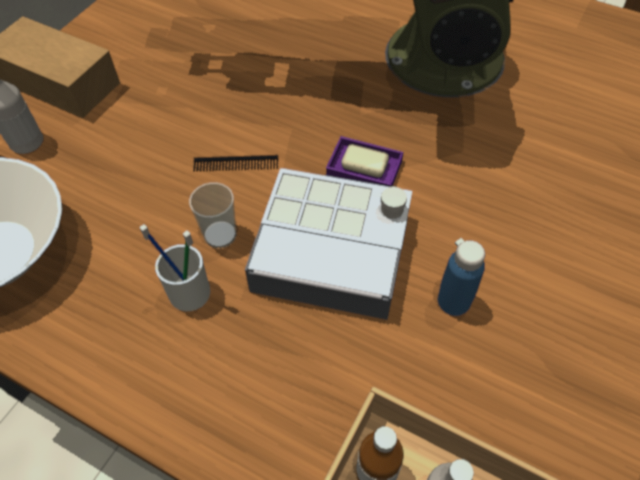

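```bash
cat > h.py <<'E'
import numpy as np,cv2
def H(r,z):  # pixel -> world xy at height z
    T=np.array(r["T"]);R=T[:3,:3]@np.diag([1,-1,-1]);K=np.array(r["mtx"])
    P=K@np.c_[R.T[:,:2],R.T@(np.array([0,0,z])-T[:3,3])]
    return np.linalg.inv(P)
E
python3 - <<'E'
from h import *
from scipy.optimize import minimize
for c in("scene","top"):
    r=np.load(c+"0.npz");h=H(r,.069)
    S=np.array([[4000,0,-4000*.25],[0,4000,4000*.25],[0,0,1.]]) # 4px/mm, x .25... y -.25..
    S=np.array([[2000,0,-2000*.25],[0,2000,2000*.3],[0,0,1.]])
    w=cv2.warpPerspective(r["pixels"],S@h,(1000,1200),flags=cv2.INTER_LINEAR)
    hsv=cv2.cvtColor(w,cv2.COLOR_RGB2HSV)
    m=((hsv[...,1]<55)&(hsv[...,2]>130)).astype(np.uint8)
    m=cv2.morphologyEx(m,cv2.MORPH_CLOSE,np.ones((15,15)));m=cv2.morphologyEx(m,cv2.MORPH_OPEN,np.ones((61,61)))
    cs=max(cv2.findContours(m,0,1)[0],key=cv2.contourArea)
    b=cv2.minAreaRect(cs); q=cv2.boxPoints(b)/2000+[.25,-.3]
    print(c,q.round(4).tolist(),np.array(b[1])/2)
    # grey edge energy fit of grooves
    g=cv2.cvtColor(w,cv2.COLOR_RGB2GRAY).astype(np.float32)
    d=cv2.morphologyEx(cv2.GaussianBlur(g,(0,0),2),cv2.MORPH_BLACKHAT,np.ones((25,25)))
    d=cv2.GaussianBlur(d,(0,0),3)
    t=np.linspace(-1,1,80);L=[]
    for x in(-52,-2,2,52):L+=[(x,81*k) for k in t]
    for y in(-79,-29,-25,25,29,79):L+=[(54*k,y) for k in t]
    L+=[(61,-85+230*(k+1)/2) for k in t]
    L=np.array(L)/1000
    # start from rect: flap direction roughly away from robot
    def f(p):
        a=p[2];q=L@np.array([[np.cos(a),np.sin(a)],[-np.sin(a),np.cos(a)]])+p[:2]
        u=((q-[.25,-.3])*2000).astype(np.float32)
        return -cv2.remap(d,u[:,:1],u[:,1:],1).mean()
    ctr=q.mean(0)
    best=None
    for a in np.arange(0,.45,.03):
        R=np.array([[np.cos(a),-np.sin(a)],[np.sin(a),np.cos(a)]])
        p0=np.r_[ctr-R@[.046,.03],a]
        s=minimize(f,p0,method="Nelder-Mead",options=dict(initial_simplex=p0+np.array([[0,0,0],[.006,0,0],[0,.006,0],[0,0,.03]])))
        if best is None or s.fun<best.fun:best=s
    print(best.x.round(4),best.fun)
    v=w.copy();p=best.x;a=p[2]
    for l in L:
        u=((l@np.array([[np.cos(a),np.sin(a)],[-np.sin(a),np.cos(a)]])+p[:2]-[.25,-.3])*2000).astype(int);cv2.circle(v,tuple(map(int,u)),1,(255,0,0),-1)
    cv2.imwrite(f"pics/fit_{c}.png",v[250:850,:800,::-1])
E
```

```text
scene [[0.4282, 0.1054], [0.4901, -0.1181], [0.7005, -0.0598], [0.6386, 0.1637]] [218.31507874 231.85890198]
[ 0.5305 -0.0165  0.2772] -18.51813507080078
top [[0.4308, 0.1068], [0.493, -0.1175], [0.6998, -0.0603], [0.6377, 0.1641]] [214.60043335 232.81495667]
[ 0.5291 -0.018   0.269 ] -18.63666343688965
```

View pics/fit_scene.png

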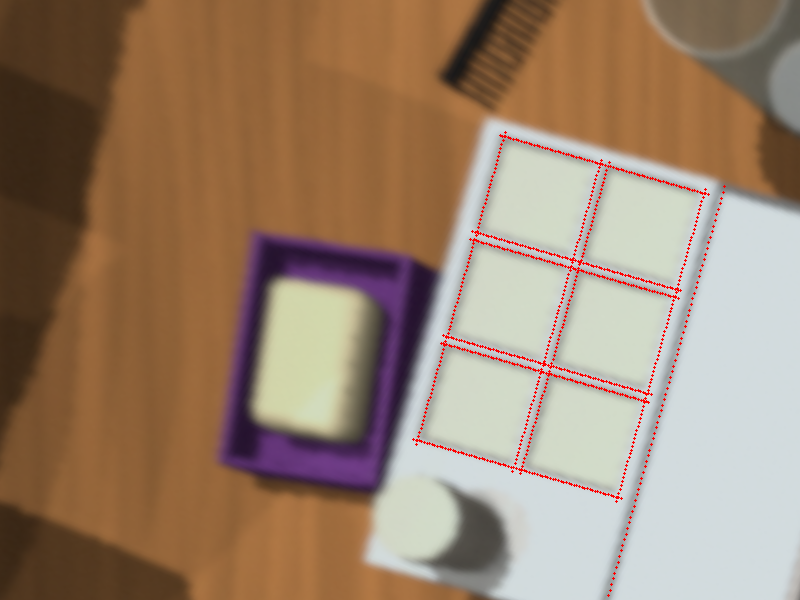

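View pics/fit_top.png

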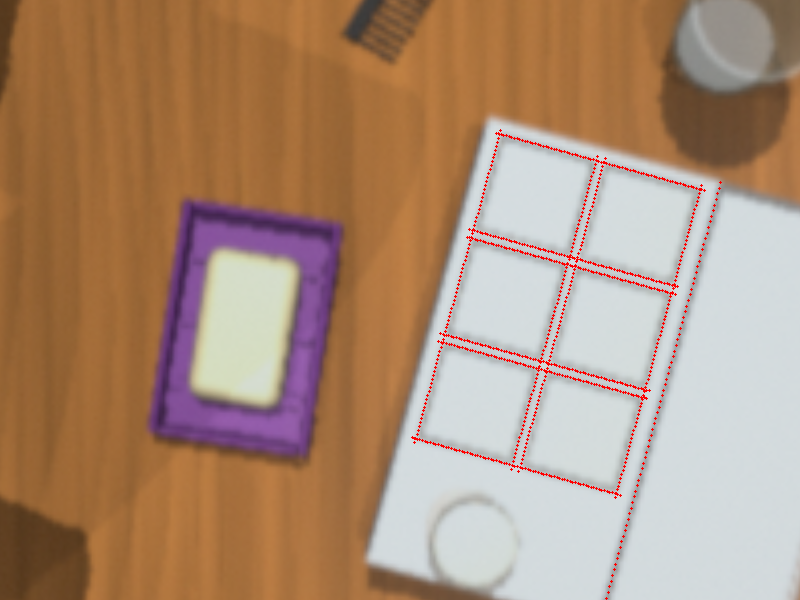

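```bash
python3 - <<'E'
from station import arm
from h import *
s=arm.read_state();print(s["time"],s["eef_pos"],np.round(s["eef_rot"],3).tolist(),s["ft_force"],s["width"])
p=np.array([.5298,-.0172]);a=.272;R=np.array([[np.cos(a),-np.sin(a)],[np.sin(a),np.cos(a)]])
for n,q in(("mug top",(405,147,.09)),("brushtip blue",(431,131,.185)),("tumbler",(409,224,0.)),("talc",(196,244,.15))):
    w=H(np.load("top0.npz"),q[2])@[q[0],q[1],1];w=w[:2]/w[2];print(n,w,R.T@(w-p))
for x in(-.027,.027):
    for y in(-.054,0,.054):print(x,y,(p+R@[x,y]).round(4))
E
```

```text
0.6 [ 0.24111028 -0.49431797  0.20545061] [[0.899, 0.438, 0.0], [0.438, -0.899, 0.0], [0.0, -0.0, -1.0]] [ 0.29269964 -0.57735306 -0.03051481] 0.09380573694504521
mug top [ 0.76074226 -0.14530373] [ 0.18803563 -0.18543865]
brushtip blue [ 0.75468061 -0.17495075] [ 0.17423191 -0.2123672 ]
tumbler [ 0.62334359 -0.16677816] [ 0.04991907 -0.16921027]
talc [0.5518917  0.23965018] [0.09028448 0.24147209]
-0.027 -0.054 [ 0.5183 -0.0765]
-0.027 0 [ 0.5038 -0.0245]
-0.027 0.054 [0.4893 0.0276]
0.027 -0.054 [ 0.5703 -0.062 ]
0.027 0 [ 0.5558 -0.0099]
0.027 0.054 [0.5413 0.0421]
```

Emit:
move_arm(claw=255, motion=[{"dx": 2,"dy": 3,"rz": -0.02},{"dx": 2,"dy": 3,"rz": -0.02},{"dx": 2,"dy": 3,"rz": -0.02},{"dx": 2,"dy": 3,"rz": -0.02},{"dx": 2,"dy": 3,"rz": -0.02},{"dx": 2,"dy": 3,"rz": -0.02},{"dx": 2,"dy": 3,"rz": -0.02},{"dx": 2,"dy": 3,"rz": -0.02},{"dx": 2,"dy": 3,"rz": -0.02},{"dx": 2,"dy": 3}])

```text
$.motion[0]: bad value
```

Emit:
move_arm(claw=255, motion=[{"dx": 2,"dy": 3,"dz": 0,"rx": 0,"ry": 0,"rz": -0.02},{"dx": 2,"dy": 3,"dz": 0,"rx": 0,"ry": 0,"rz": -0.02},{"dx": 2,"dy": 3,"dz": 0,"rx": 0,"ry": 0,"rz": -0.02},{"dx": 2,"dy": 3,"dz": 0,"rx": 0,"ry": 0,"rz": -0.02},{"dx": 2,"dy": 3,"dz": 0,"rx": 0,"ry": 0,"rz": -0.02},{"dx": 2,"dy": 3,"dz": 0,"rx": 0,"ry": 0,"rz": -0.02},{"dx": 2,"dy": 3,"dz": 0,"rx": 0,"ry": 0,"rz": -0.02},{"dx": 2,"dy": 3,"dz": 0,"rx": 0,"ry": 0,"rz": -0.02},{"dx": 2,"dy": 3,"dz": 0,"rx": 0,"ry": 0,"rz": -0.02},{"dx": 2,"dy": 3,"dz": 0,"rx": 0,"ry": 0,"rz": 0}])

```text
time: 1.6
eef_pos: [0.4418, -0.193, 0.2056]
eef_rot: [[0.963, 0.27, 0.0], [0.27, -0.963, -0.0], [0.0, 0.0, -1.0]]
ft_force: [-0.4, 0.2, 0.3]
width: 0.0175
grasp_force: 0.0
```

Emit:
move_arm(motion=[{"dx": 2,"dy": 3,"dz": 0,"rx": 0,"ry": 0,"rz": 0},{"dx": 2,"dy": 3,"dz": 0,"rx": 0,"ry": 0,"rz": 0},{"dx": 2,"dy": 3,"dz": 0,"rx": 0,"ry": 0,"rz": 0},{"dx": 1.7,"dy": 2.7,"dz": -2,"rx": 0,"ry": 0,"rz": 0},{"dx": 0,"dy": 0,"dz": -3,"rx": 0,"ry": 0,"rz": 0},{"dx": 0,"dy": 0,"dz": -3,"rx": 0,"ry": 0,"rz": 0},{"dx": 0,"dy": 0,"dz": -3,"rx": 0,"ry": 0,"rz": 0},{"dx": 0,"dy": 0,"dz": -1.5,"rx": 0,"ry": 0,"rz": 0},{"dx": 0,"dy": 0,"dz": 0,"rx": 0,"ry": 0,"rz": 0}])

```text
time: 2.5
eef_pos: [0.5171, -0.0771, 0.0785]
eef_rot: [[0.963, 0.27, -0.004], [0.27, -0.963, 0.001], [-0.003, -0.002, -1.0]]
ft_force: [-0.1, -0.6, 0.3]
width: 0.0005
grasp_force: 0.0
```

```bash
python3 - <<'E'
from station import arm
import cv2
r=arm.capture("scene"); cv2.imwrite("pics/s1.png",cv2.resize(r["pixels"][120:320,200:460,::-1],None,fx=3,fy=3))
s=arm.read_state();print(s["eef_pos"],s["ft_force"],s["width"],s["time"])
E
```

```text
[ 0.51786379 -0.07727896  0.08013645] [ 0.28113211 -0.70789468 -0.78909619] 0.0006119647029093512 2.55
```

View pics/s1.png

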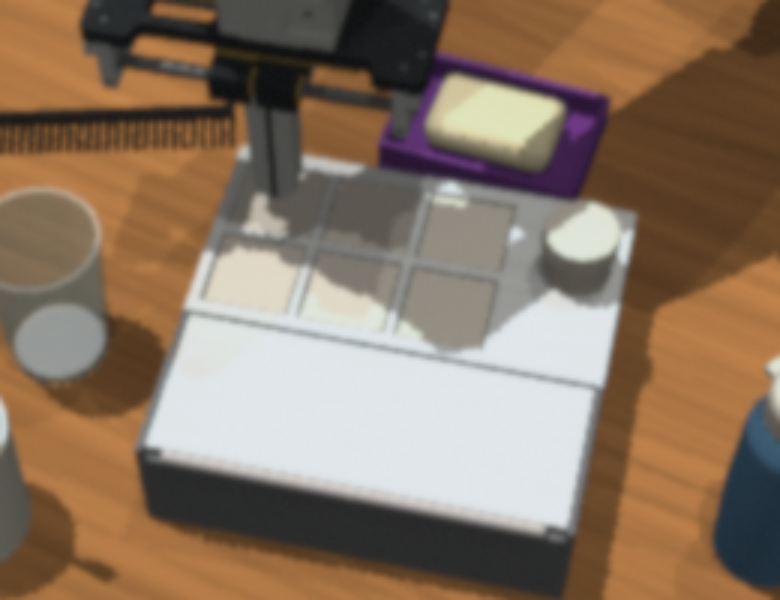

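Emit:
move_arm(motion=[{"dx": 0,"dy": 0,"dz": -0.5,"rx": 0,"ry": 0,"rz": 0},{"dx": 0,"dy": 0,"dz": -0.4,"rx": 0,"ry": 0,"rz": 0},{"dx": 0,"dy": 0,"dz": -0.2,"rx": 0,"ry": 0,"rz": 0},{"dx": 0,"dy": 0,"dz": -0.2,"rx": 0,"ry": 0,"rz": 0},{"dx": 0,"dy": 0,"dz": 0,"rx": 0,"ry": 0,"rz": 0}])

```text
time: 3.05
eef_pos: [0.5183, -0.0774, 0.0683]
eef_rot: [[0.963, 0.27, 0.001], [0.27, -0.963, -0.0], [0.001, 0.0, -1.0]]
ft_force: [-4.5, 1.0, 8.5]
width: 0.0003
grasp_force: 4.1
```

Emit:
move_arm(motion=[{"dx": 0,"dy": 0,"dz": -0.1,"rx": 0,"ry": 0,"rz": 0},{"dx": 0,"dy": 0,"dz": 0,"rx": 0,"ry": 0,"rz": 0}])

```text
time: 3.25
eef_pos: [0.5184, -0.0774, 0.0682]
eef_rot: [[0.963, 0.27, 0.001], [0.27, -0.963, -0.0], [0.001, 0.0, -1.0]]
ft_force: [-8.7, 1.3, 19.4]
width: 0.0008
grasp_force: 10.0
```

Emit:
move_arm(motion=[{"dx": 0,"dy": 0,"dz": 1.5,"rx": 0,"ry": 0,"rz": 0},{"dx": -0.75,"dy": 2.6,"dz": 0,"rx": 0,"ry": 0,"rz": 0},{"dx": -0.7,"dy": 2.6,"dz": 0,"rx": 0,"ry": 0,"rz": 0},{"dx": 0,"dy": 0,"dz": 0,"rx": 0,"ry": 0,"rz": 0},{"dx": 0,"dy": 0,"dz": -0.6,"rx": 0,"ry": 0,"rz": 0},{"dx": 0,"dy": 0,"dz": -0.5,"rx": 0,"ry": 0,"rz": 0},{"dx": 0,"dy": 0,"dz": -0.2,"rx": 0,"ry": 0,"rz": 0},{"dx": 0,"dy": 0,"dz": -0.2,"rx": 0,"ry": 0,"rz": 0},{"dx": 0,"dy": 0,"dz": 0,"rx": 0,"ry": 0,"rz": 0}])

```text
time: 4.15
eef_pos: [0.5036, -0.026, 0.0681]
eef_rot: [[0.963, 0.27, -0.0], [0.27, -0.963, -0.0], [-0.0, -0.0, -1.0]]
ft_force: [-14.2, 0.8, 30.4]
width: 0.0002
grasp_force: 15.0
```

Emit:
move_arm(motion=[{"dx": 0,"dy": 0,"dz": 1.6,"rx": 0,"ry": 0,"rz": 0},{"dx": -0.75,"dy": 2.6,"dz": 0,"rx": 0,"ry": 0,"rz": 0},{"dx": -0.7,"dy": 2.6,"dz": 0,"rx": 0,"ry": 0,"rz": 0},{"dx": 0,"dy": 0,"dz": 0,"rx": 0,"ry": 0,"rz": 0},{"dx": 0,"dy": 0,"dz": -0.6,"rx": 0,"ry": 0,"rz": 0},{"dx": 0,"dy": 0,"dz": -0.5,"rx": 0,"ry": 0,"rz": 0},{"dx": 0,"dy": 0,"dz": -0.2,"rx": 0,"ry": 0,"rz": 0},{"dx": 0,"dy": 0,"dz": -0.1,"rx": 0,"ry": 0,"rz": 0},{"dx": 0,"dy": 0,"dz": 0,"rx": 0,"ry": 0,"rz": 0}])

```text
time: 5.05
eef_pos: [0.4892, 0.0261, 0.0683]
eef_rot: [[0.963, 0.27, -0.0], [0.27, -0.963, -0.0], [-0.0, 0.0, -1.0]]
ft_force: [0.1, -0.5, -0.1]
width: 0.0003
grasp_force: 0.0
```

Not yet loaded; press 1.5 mm more.

Emit:
move_arm(motion=[{"dx": 0,"dy": 0,"dz": -0.1,"rx": 0,"ry": 0,"rz": 0},{"dx": 0,"dy": 0,"dz": -0.05,"rx": 0,"ry": 0,"rz": 0},{"dx": 0,"dy": 0,"dz": 0,"rx": 0,"ry": 0,"rz": 0}])

```text
time: 5.35
eef_pos: [0.4893, 0.0262, 0.0681]
eef_rot: [[0.963, 0.27, 0.0], [0.27, -0.963, -0.0], [0.0, 0.001, -1.0]]
ft_force: [-9.0, -2.6, 19.7]
width: 0.0003
grasp_force: 9.9
```

Emit:
move_arm(motion=[{"dx": 0,"dy": 0,"dz": 1.5,"rx": 0,"ry": 0,"rz": 0},{"dx": 2.6,"dy": 0.8,"dz": 0,"rx": 0,"ry": 0,"rz": 0},{"dx": 2.6,"dy": 0.75,"dz": 0,"rx": 0,"ry": 0,"rz": 0},{"dx": 0,"dy": 0,"dz": 0,"rx": 0,"ry": 0,"rz": 0},{"dx": 0,"dy": 0,"dz": -0.6,"rx": 0,"ry": 0,"rz": 0},{"dx": 0,"dy": 0,"dz": -0.5,"rx": 0,"ry": 0,"rz": 0},{"dx": 0,"dy": 0,"dz": -0.2,"rx": 0,"ry": 0,"rz": 0},{"dx": 0,"dy": 0,"dz": -0.2,"rx": 0,"ry": 0,"rz": 0},{"dx": 0,"dy": 0,"dz": 0,"rx": 0,"ry": 0,"rz": 0}])

```text
time: 6.25
eef_pos: [0.5409, 0.0421, 0.0668]
eef_rot: [[0.963, 0.27, -0.0], [0.27, -0.963, -0.0], [-0.0, -0.0, -1.0]]
ft_force: [0.6, 0.5, -0.3]
width: 0.0003
grasp_force: 0.0
```

Emit:
move_arm(motion=[{"dx": 0,"dy": 0,"dz": -0.1,"rx": 0,"ry": 0,"rz": 0},{"dx": 0,"dy": 0,"dz": -0.1,"rx": 0,"ry": 0,"rz": 0},{"dx": 0,"dy": 0,"dz": 0,"rx": 0,"ry": 0,"rz": 0}])

```text
time: 6.55
eef_pos: [0.5412, 0.0421, 0.065]
eef_rot: [[0.963, 0.27, 0.0], [0.27, -0.963, -0.0], [0.0, 0.0, -1.0]]
ft_force: [-1.2, -0.8, 2.7]
width: 0.0005
grasp_force: 1.3
```

It gives. Press home (stop at about z 0.062).

Emit:
move_arm(motion=[{"dx": 0,"dy": 0,"dz": -0.1,"rx": 0,"ry": 0,"rz": 0},{"dx": 0,"dy": 0,"dz": -0.1,"rx": 0,"ry": 0,"rz": 0},{"dx": 0,"dy": 0,"dz": -0.1,"rx": 0,"ry": 0,"rz": 0},{"dx": 0,"dy": 0,"dz": -0.1,"rx": 0,"ry": 0,"rz": 0},{"dx": 0,"dy": 0,"dz": 0,"rx": 0,"ry": 0,"rz": 0},{"dx": 0,"dy": 0,"dz": 0,"rx": 0,"ry": 0,"rz": 0}])

```text
time: 7.15
eef_pos: [0.5413, 0.0421, 0.0621]
eef_rot: [[0.963, 0.27, 0.001], [0.27, -0.963, -0.0], [0.001, 0.0, -1.0]]
ft_force: [-7.4, -2.0, 17.8]
width: 0.0005
grasp_force: 9.0
```

Emit:
move_arm(motion=[{"dx": 0,"dy": 0,"dz": -0.1,"rx": 0,"ry": 0,"rz": 0},{"dx": 0,"dy": 0,"dz": 0,"rx": 0,"ry": 0,"rz": 0}])

```text
time: 7.35
eef_pos: [0.5414, 0.0422, 0.062]
eef_rot: [[0.963, 0.27, 0.001], [0.27, -0.963, -0.0], [0.001, 0.0, -1.0]]
ft_force: [-12.6, -2.7, 28.4]
width: 0.0005
grasp_force: 14.2
```

Emit:
move_arm(motion=[{"dx": 0,"dy": 0,"dz": 1,"rx": 0,"ry": 0,"rz": 0},{"dx": 0,"dy": 0,"dz": 2,"rx": 0,"ry": 0,"rz": 0},{"dx": 0,"dy": 0,"dz": 3,"rx": 0,"ry": 0,"rz": 0},{"dx": 0,"dy": 0,"dz": 3,"rx": 0,"ry": 0,"rz": 0},{"dx": 0,"dy": 0,"dz": 3,"rx": 0,"ry": 0,"rz": 0},{"dx": -2,"dy": -1,"dz": 2,"rx": 0,"ry": 0,"rz": 0},{"dx": -3,"dy": -2,"dz": 0,"rx": 0,"ry": 0,"rz": 0},{"dx": -3,"dy": -3,"dz": 0,"rx": 0,"ry": 0,"rz": 0},{"dx": -2,"dy": -3,"dz": 0,"rx": 0,"ry": 0,"rz": 0},{"dx": 0,"dy": 0,"dz": 0,"rx": 0,"ry": 0,"rz": 0}])

```text
time: 8.35
eef_pos: [0.4396, -0.0498, 0.2002]
eef_rot: [[0.963, 0.268, 0.001], [0.268, -0.963, -0.0], [0.0, 0.0, -1.0]]
ft_force: [0.0, 0.9, 0.8]
width: 0.0003
grasp_force: 0.0
```

```bash
python3 - <<'E'
from station import arm
import cv2
r=arm.capture("scene"); cv2.imwrite("pics/s2.png",r["pixels"][:,:,::-1])
s=arm.read_state();print(s["eef_pos"],s["ft_force"],s["time"])
E
```

```text
[ 0.44073419 -0.04875853  0.20024888] [0.77593311 0.22555879 0.64616613] 8.4
```

View pics/s2.png

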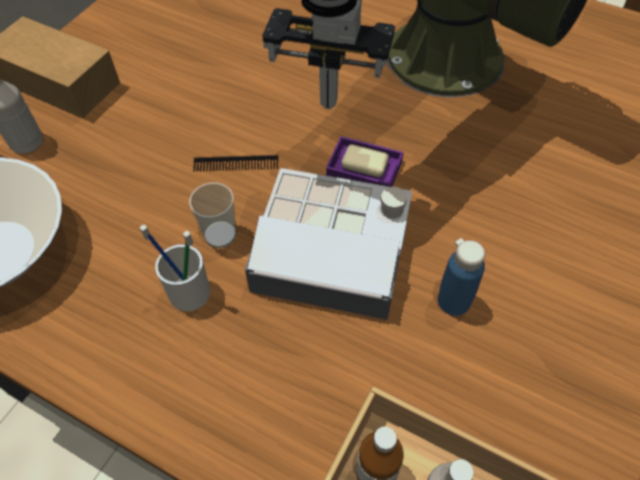

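The flap is up: its near edge now runs from about (262,220) to (398,252). The tile at (350,222) is down, and the other objects haven't moved.

```bash
python3 -c "
from station import arm
print(arm.finish_job())"
```

```text
the job is handed in; nothing more can be done
None
```

The catch was the tile at box x +27, y +54 mm. I pressed it onto its stop, about 6 mm down. The flap popped up and stayed ajar, the hand is clear, the toiletries look unmoved, and the job is handed in.

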